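Click the stirrer's speed selector up to the fifth tick and start it

TASK

On the laboratory stirrer with the beaker, push the pointer of the speed selector (the right-hand one of the two, as seen from the robot) round clockwise with a fingertip, click by click, until it rests in the click at the fifth tick after the round off dot, without going past it and without straddling or gripping the pointer. Then press the start button between the selectors fully down with a fingertip, let it come up again and draw clear. Leave the left-hand heat selector, the beaker and the other things on the bench as they are.

Things in the scene. Friction and masses are not known exactly. Their poses are not given: they have to be found in the camera images.
- speed (a joint): Speed selector: black pointer knob, vertical axis, right-hand of two (seen from the robot). Rad: 0 = pointer at the round off dot, grows clockwise from above, ends at 4.19. A detent clicks every 0.524 rad, one per tick, and pulls the pointer to the nearest click when let go; fifth tick = 2.618. Starts at the dot, tick 1 or 2. Passing a click takes 2 to 4 N pushed sideways 26 mm from the axis.
- speed_axis (a point): On the speed selector's axis, level with the pointer's top (28 mm above the deck). x axis along the pointer (turns with it), z up. Pointer: upright bar 10 mm thick, 6 to 28 mm above the deck, from 8 mm behind the axis to 39 mm ahead, over a skirt 48 mm across, top 8 mm above the deck. White marks on the deck 42 to 52 mm from the axis: off dot, then 8 ticks clockwise, 30 degrees apart.
- speed_tip (a point): Top edge of the nose of the speed selector's pointer, 39 mm from its axis, level with the pointer's top.
- heat (a joint): Heat selector: identical to the speed selector, left-hand one as seen from the robot, its axis 130 mm from the other's. Value in rad as for the speed selector. Not to be turned.
- heat_axis (a point): On the heat selector's axis, level with the top of its pointer; x axis along its pointer.
- heat_tip (a point): Top edge of the nose of the heat selector's pointer, 39 mm from its axis.
- start (a joint): Start button: grey round spring button 24 mm across in a black collar 40 mm across, on the deck midway between the selectors and 37 mm nearer to the front edge. Value in m: 0 = up, 0.006 = fully down; it takes 4 N to push fully down and springs back up.
- start_top (a point): Centre of the top of the start button, 22 mm above the deck when up (its collar is 12 mm high); it moves straight down when pressed.
- stirrer: Fixed navy stirrer, 290 (x) by 230 mm (y); origin at the centre of its underside, x from its front edge (robot's side) to the plate, y left. Flat front deck 55 mm up; selector axes at x -85, y +65 (heat), -65 (speed), button at x -122, y 0 mm. Pointers aim 120 degrees left of x at the dot, 30 degrees right of x at the fifth tick. White plate 155 mm square from x -10 mm, top 95 mm up.
- beaker: Empty glass beaker, 70 mm across and 70 mm high, loose on the white plate; origin at the centre of its underside. Leave it standing.
- jar: Small loose jar, 48 mm across and 50 mm high, on the bench right of the stirrer; origin under its centre. Leave it.
- petri: Loose closed Petri dish, 90 mm across and 16 mm high, on the bench in front of the stirrer; origin under its centre. Leave it.
- wash_bottle: Loose white wash bottle, 76 mm across and about 230 mm high with its spout, on the left of the bench; origin under its centre. Leave it.
- pipette_cup: Loose metal cup with pipettes, 70 mm across, about 205 mm high over all, on the left of the bench; origin under its centre. Leave it.
Not all that is in view belongs to the job. Leave any blue or orange look-alike of the beaker alone.

How it is judged:
By the outcome, as a careful person would: the job done as asked, in the order asked, and still so for the second after the job is handed in, with the robot touching nothing.
It also fails if it takes over 54 s, if anything falls off the work surface, if the arm or the gripper's body presses on something with over 40 N, if the wrist force passes 120 N, or if a joint passes its speed limit or range.

ROBOT

A 6-joint arm with a two-finger parallel gripper is mounted at the origin on the work surface. World frame = base frame: x ahead of the robot, y to its left, z up, the work surface at z = 0. Lengths are in mm, angles in rad, forces in N, time in s.
With the tool pointing down it reaches from about 350 to 850 mm from the base axis. Payload 8.1 kg.
Tool frame: the origin (TCP) lies at the very end of the fingers, on their centre line; the grasp point (between the pads) lies behind it (robot.hold_point_z is the z of the grasp point in the tool frame, in mm); z points along the fingers, y is the line along which they close (so a half turn about z gives the same grasp; the last joint's range is limited). The gripper opens to 93 mm and grips with 3 to 60 N. Pads are 15 mm wide; open, the fingers measure 128 mm over their backs; the gripper's body (75 mm by 188 mm) begins 65 mm behind the grasp point.
Start: joints at [-1.327, 0.13, 1.488, -0, 1.523, -0.085], TCP at [193.765, -567.856, 218.635] pointing down, gripper open.
Joint ranges: [-2.96, 2.96], [-0.89, 2.26], [0.02, 2.5], [-1.34, 4.48], [0, 2.73], [-2.66, 2.66]. Speed limits (rad/s): [2.39, 2.39, 2.79, 3.14, 3.14, 3.14].

INTERFACE

Orientations are given as a rotation vector (axis times angle).
In Python, from bench import robot gives the robot as it stands. Calls block until the motion is done:
- robot.move_ptp(position, orientation): joint-space move of the TCP to a pose.
- robot.move_l(position, attitude=None, velocity=150): straight line of the TCP; attitude=None keeps the orientation; velocity is the mean speed in mm/s.
- robot.movej(angles): joint-space move.
- robot.set_gripper(opening, grip_force=None): opening from 0.0 (shut) to 1.0 (fully open); grip_force is the grip in N (None keeps the last); returns when the fingers have stopped.
- robot.hold(seconds).
- robot.ik(position, orientation): joint angles nearest the present ones, or None.
- robot.state(): the state.
- robot.read_camera(name): name is "scene" or "top"; returns a dict with "img" (384x512x3 uint8, blue, green, red), "z_map" (384x512 float32, mm along the optical axis (not along the pixel's ray), 0 where there is no reading), "fx", "fy", "cx", "cy" (pixels), "dist" ([k1, k2, p1, p2, k3] as OpenCV has them; the pictures are not rectified), "world_from_camera" (4x4, takes a point from camera to world coordinates). Camera axes: x right, y up, looking along -z (the intrinsics and any distortion apply to the point x, -y, -z); pixel columns grow to the right and rows downward; lengths in mm; the calibration is good to about 2 mm. A picture is of the moment at which its call begins.
A pose or a line that the arm cannot do raises robot.PlanningError and nothing moves.
- robot.finish_job(): hands the job in; it is judged then, once.
Trained networks look in a picture, given as the dict that the camera call returned (one of the last four; its "shot" number tells which), for a name from the list of things; names that differ only in an ending like _2 or _b are one class to them, and where a whole thing is asked for, a point or a joint stands for the part that bears it (a point fixed in the world has none). Each returns a list of dicts, best first, with "conf" (0 to 1); they miss things now and then, are a little off and sometimes report something else, mostly with a low value. They report only what shows in the picture. A call takes as long as a camera call. They do not tell look-alikes from the thing itself.
- robot.spot_in(target, picture): "uv" ([column, row] in pixels, amid what is visible of it).
The state is a dict: "time": time; "q": joint angles; "joint_velocities": joint speeds; "joint_torque": joint torques, N m; "ee_pos": TCP position; "ee_rot": TCP orientation; "ft_force": force on the tool from outside, world axes, zero at the start; "torque": the same for the moment, N m; "gripper_width": opening from 0.0 (shut) to 1.0 (fully open); "grip_force": force on a finger pad.
Only numpy, scipy, OpenCV 4.12 (cv2) and the standard library are available. Lean on these libraries where they do the work, as an engineer would, in place of code of your own. Each camera call takes 0.05 s, during which the arm holds its last target. There are 200 camera calls.

## Working session

There is one attempt and no reset: what is moved stays moved. The work goes in short steps, each a Python script; the robot and the scene stay as the last script left them, time stands still between calls to the robot, and variables do not carry over. Pictures are saved under pics/ and viewed, at most 10 in all, crops included, and the job is handed in when it is done.

```bash
mkdir -p pics; ls
cat > h.py <<'E'
from bench import robot
import numpy as np, cv2
def ray(p,uv):
    K=np.array([[p["fx"],0,p["cx"]],[0,p["fy"],p["cy"]],[0,0,1]])
    n=cv2.undistortPoints(np.array([[uv]],float),K,np.array(p["dist"],float))[0,0]
    return np.array([n[0],-n[1],-1.])
def at_depth(p,uv):
    u,v=np.round(uv).astype(int); w=p["z_map"][max(v-1,0):v+2,max(u-1,0):u+2]; w=w[w>0]
    if len(w)==0: return None
    T=np.array(p["world_from_camera"]); return T[:3,:3]@(ray(p,uv)*np.median(w))+T[:3,3]
def at_z(p,uv,z):
    T=np.array(p["world_from_camera"]); d=T[:3,:3]@ray(p,uv); return T[:3,3]+d*(z-T[2,3])/d[2]
def proj(p,X):
    T=np.linalg.inv(np.array(p["world_from_camera"])); c=T[:3,:3]@np.asarray(X,float)+T[:3,3]
    K=np.array([[p["fx"],0,p["cx"]],[0,p["fy"],p["cy"]],[0,0,1]])
    return cv2.projectPoints(np.array([[c[0],-c[1],-c[2]]]),np.zeros(3),np.zeros(3),K,np.array(p["dist"],float))[0][0,0]
E
python3 - <<'E'
from h import *
np.set_printoptions(precision=1,suppress=True)
for c in("top","scene"):
    p=robot.read_camera(c); cv2.imwrite(f"pics/{c}1.png",p["img"]); print(c,np.array(p["world_from_camera"])[:3,3],p["fx"])
    for n in("stirrer","speed_axis","speed_tip","heat_axis","heat_tip","start_top","beaker","jar","petri"):
        for d in robot.spot_in(n,p)[:2]: print(n,np.round(d["uv"],1),round(d["conf"],2),at_depth(p,d["uv"]))
s=robot.state();print(s["time"],s["ee_rot"],s["ft_force"],robot.hold_point_z)
E
```

```text
pics
top [ 440.6   85.4 1458.3] 445.32501930772094
stirrer [313.7 193.7] 0.83 [ 584.2 -101.7   63.4]
speed_axis [334.3 222.5] 0.71 [ 493.3 -162.9   66.1]
speed_axis [131.  256.2] 0.41 [392.8 485.1   6.3]
speed_tip [334.2 221. ] 0.74 [ 497.3 -159.8   82.7]
heat_axis [292.1 210.6] 0.54 [530.7 -31.7  78.6]
heat_tip [291.6 214.4] 0.6 [518.8 -29.7  81.4]
heat_tip [369.1 202.8] 0.3 [ 555.1 -276.6   50.5]
start_top [333.6 222.4] 0.72 [ 493.7 -160.8   66.2]
start_top [313.6 227.8] 0.49 [477.1 -97.1  76.3]
beaker [385.4 172.9] 0.88 [ 656.5 -344.9    4.9]
beaker [325.8 156.9] 0.7 [ 693.9 -136.5  101.3]
jar [368.9 200.9] 0.48 [ 561.  -276.    51.1]
petri [300.7 250.9] 0.79 [405.3 -62.1  15.4]
petri [293.4 215.8] 0.59 [515.3 -36.7  64.3]
scene [1167.4  544.6 1188.5] 415.52757134594475
stirrer [222. 168.] 0.84 [617.1 -55.7  95.5]
speed_axis [220.5 137.1] 0.68 [ 506.  -172.    63.7]
speed_axis [264.7 143.8] 0.23 [392.2 -60.3  15.1]
speed_tip [225.3 138.5] 0.53 [ 506.4 -147.4   75.6]
heat_axis [249.1 161.5] 0.72 [527.9 -16.3  78.4]
heat_tip [246.2 161. ] 0.52 [526.9 -30.3  68. ]
beaker [155.6 199.4] 0.88 [ 821.6 -172.4   20.1]
beaker [191.6 162.9] 0.71 [ 700.4 -101.9  164.1]
jar [193.2 135.8] 0.51 [ 558.6 -259.7   48.6]
petri [267.  143.1] 0.78 [385.  -55.4  16.6]
1.0 [3.1 0.5 0. ] [ 1.1  0.  -0.5] -18.8
```

Run:
```python
import cv2
a=cv2.imread("pics/top1.png")[140:270,240:400]; b=cv2.imread("pics/scene1.png")[100:230,140:300]
cv2.imwrite("pics/c1.png",cv2.vconcat([cv2.resize(a,None,fx=5,fy=5,interpolation=2)[:600]])[:600,:800])
cv2.imwrite("pics/t.png",cv2.resize(a,(738,600),interpolation=2)); cv2.imwrite("pics/s.png",cv2.resize(b,(738,600),interpolation=2))
```

```text
(no output)
```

View pics/t.png

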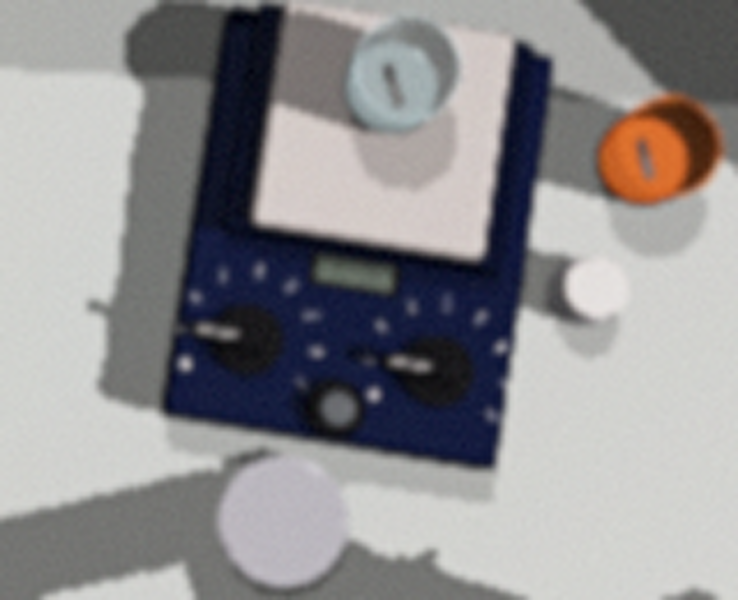

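View pics/s.png

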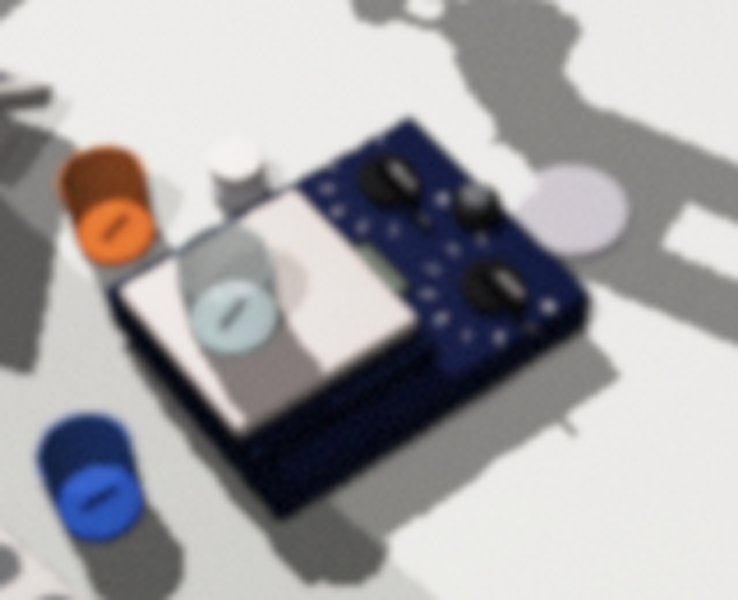

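```bash
cat > fit.py <<'E'
from h import *
from scipy.optimize import least_squares
np.set_printoptions(precision=2,suppress=True)
def mk(y,k): 
    a=np.radians(120-30*k); return [-85+47*np.cos(a),y+47*np.sin(a),55]
pl=[([-10,77.5,95],),([-10,-77.5,95],)]
top=[([-10,77.5,95],(252,225)),([-10,-77.5,95],(487,262)),([145,-77.5,95],(518,40)),([145,77.5,95],(283,8)),
 ([-145,115,55],(165,412)),([-145,-115,55],(493,467)),([-122,0,77],(338,407))]
top+=[(mk(-65,k),c) for k,c in {0:(374,394),2:(380,325),3:(411,306),4:(447,302),5:(481,317),6:(501,347),8:(491,414)}.items()]
top+=[(mk(65,k),c) for k,c in {0:(185,363),2:(196,296),3:(223,274),4:(259,269),5:(291,285),6:(311,316),7:(317,351),8:(300,383)}.items()]
sc=[([-145,-115,55],(410,118)),([-145,115,55],(588,296)),(mk(-65,0),(443,199)),(mk(65,0),(549,305)),(mk(65,2),(500,338)),
 ([-10,77.5,95],(415,318)),([-10,-77.5,95],(300,190)),([145,77.5,95],(240,436)),(mk(65,5),(430,294)),(mk(-65,4),(336,211)),(mk(-65,5),(327,188))]
pt,ps=robot.read_camera("top"),robot.read_camera("scene")
def W(v,X): c,s=np.cos(v[2]),np.sin(v[2]); return [v[0]+c*X[0]-s*X[1],v[1]+s*X[0]+c*X[1],X[2]]
def res(v,sets): return np.concatenate([proj(p,W(v,X))-(np.array(c)/4.613+o) for p,L,o in sets for X,c in L])
T=(pt,top,(240,140)); S=(ps,sc,(140,100))
if __name__=="__main__":
    for sets in([T],[S],[T,S]):
        r=least_squares(res,[584,-100,-.15],args=(sets,),loss="soft_l1",x_scale=[1,1,.01]); print(r.x,np.abs(r.fun).mean(),np.abs(r.fun).max())
    v=r.x
    for X in([-85,-65,83],[-122,0,77]): print(W(v,X))
    for p,L in((pt,[at_z(pt,np.array((395,85))/4.613+(240,140),95)]),):
        d=np.array(L[0][:2])-v[:2];c,s=np.cos(v[2]),np.sin(v[2]);print("beaker local",c*d[0]+s*d[1],-s*d[0]+c*d[1])
    # depth check of deck
    print([at_depth(pt,proj(pt,W(v,X)))[2] for X in([-50,0,55],[-130,-100,55],[-122,0,77],[60,-50,95])],robot.state()["time"])
E
python3 fit.py
```

```text
[ 595.39 -117.37   -0.18] 0.3832178576728131 2.5000165551850273
[ 597.18 -110.04   -0.17] 0.5984971661323186 1.7565640224950698
[ 595.45 -115.95   -0.17] 0.6960321830209567 2.611863243894831
[np.float64(500.4811382637866), np.float64(-165.2629382761723), 83]
[np.float64(475.28509175187855), np.float64(-94.84164007619754), 77]
beaker local 97.05881833273392 -4.152145560640637
[np.float64(53.36768462256009), np.float64(54.79463035276581), np.float64(74.88182420341627), np.float64(94.99986941579778)] 1.1
```

```bash
sed -i 's|(np.array(c)/4.613+o)|((np.array(c)+.5)/4.613-.5+o)|' fit.py
cat >> fit.py <<'E'
    for sets in([T],[S]):
        r=least_squares(res,[584,-100,-.15],args=(sets,),loss="soft_l1",x_scale=[1,1,.01]); print(r.x); print(r.fun.reshape(-1,2))
E
python3 fit.py
```

```text
[ 596.63 -116.18   -0.18] 0.38260949229772157 2.495162251736076
[ 596.87 -112.17   -0.17] 0.5955964108680231 1.7303210634846664
[ 596.51 -115.32   -0.17] 0.5221081252817688 2.4243510985652392
[np.float64(501.57791782822034), np.float64(-164.68739026880573), 83]
[np.float64(476.3389986698802), np.float64(-94.28144620355816), 77]
beaker local 96.11471150415558 -5.019036935270744
[np.float64(54.635199674322166), np.float64(54.896788544954234), np.float64(76.94903827954226), np.float64(95.34038243185341)] 1.2
[ 596.63 -116.18   -0.18]
[[-0.03 -0.74]
 [-0.84 -0.5 ]
 [-0.32 -1.49]
 [ 1.02 -2.5 ]
 [-0.8   0.41]
 [ 1.07  0.84]
 [ 0.06  0.17]
 [-0.32  0.22]
 [ 0.61  0.4 ]
 [ 0.13  0.04]
 [ 0.04  0.17]
 [-0.18  0.12]
 [ 0.16 -0.07]
 [ 0.2   0.23]
 [-0.37  0.04]
 [-0.39 -0.13]
 [ 0.    0.18]
 [-0.13  0.53]
 [ 0.    0.25]
 [ 0.24 -0.2 ]
 [-0.21 -0.1 ]
 [ 0.35  0.01]]
[ 596.87 -112.17   -0.17]
[[-0.09 -1.55]
 [ 1.73 -1.05]
 [-0.08  0.49]
 [ 0.23  0.58]
 [ 0.05  0.37]
 [ 0.84 -0.02]
 [-1.44 -0.66]
 [-0.46 -0.94]
 [-0.42  0.49]
 [ 0.23  0.5 ]
 [-0.23  0.64]]
```

```bash
cat > g.py <<'E'
from fit import *
from scipy.spatial.transform import Rotation as Ro
def pose(v,phi,off,z,r=28,sgn=1):
    a=np.radians(phi)+v[2]; u=np.array([np.cos(a),np.sin(a),0]); t=np.array([np.sin(a),-np.cos(a),0])
    P=np.array(W(v,[-85,-65,0]))+r*u-off*t; P[2]=z
    y=sgn*t; zz=np.array([0,0,-1.]); R=np.stack([np.cross(y,zz),y,zz],1)
    return P,Ro.from_matrix(R).as_rotvec()
E
python3 - <<'E'
from g import *
T2=(pt,top[6:],(240,140)); S2=(ps,sc[2:5]+sc[8:],(140,100))
for sets in([T2],[S2],[T2,S2]):
    v=least_squares(res,[584,-100,-.15],args=(sets,),loss="soft_l1",x_scale=[1,1,.01]).x; print(v)
np.save("v.npy",v)
for s in(1,-1):
    for phi in(90,30,-25):
        P,o=pose(v,phi,22.5,67,sgn=s); q=robot.ik(P,o); print(s,phi,P,None if q is None else np.array(q))
E
```

```text
[ 597.   -116.14   -0.17]
[ 595.08 -113.75   -0.17]
[ 596.6  -115.56   -0.17]
1 90 [ 484.33 -133.51   67.  ] [-0.37 -0.    1.91  0.    1.23 -0.2 ]
1 30 [ 520.25 -134.22   67.  ] [-0.35  0.09  1.82 -0.    1.23  0.87]
1 -25 [ 537.52 -162.54   67.  ] [-0.38  0.15  1.75 -0.    1.24  1.8 ]
-1 90 [ 484.33 -133.51   67.  ] None
-1 30 [ 520.25 -134.22   67.  ] [-0.35  0.09  1.82 -0.    1.23 -2.27]
-1 -25 [ 537.52 -162.54   67.  ] [-0.38  0.15  1.75 -0.    1.24 -1.35]
```

Run:
```python
from g import *
v=np.load("v.npy")
robot.set_gripper(0.0)
P,o=pose(v,90,34,140); robot.move_ptp(P,o)
P[2]=67.5; robot.move_l(P,o,velocity=80)
s=robot.state(); print(s["time"],s["ee_pos"],s["ft_force"],s["gripper_width"])
p=robot.read_camera("top"); q=robot.read_camera("scene")
e=s["ee_pos"]; print(proj(p,e),proj(q,e))
a,b=p["img"][185:250,270:350],q["img"][110:175,190:270]
cv2.imwrite("pics/d.png",cv2.hconcat([cv2.resize(x,(400,325),interpolation=2) for x in(a,b)]))
```

```text
5.8083 [ 473.52 -131.73   68.12] [0.09 0.38 1.16] 0.0037893063649451107
[324.5  228.96] [235.01 136.88]
```

View pics/d.png

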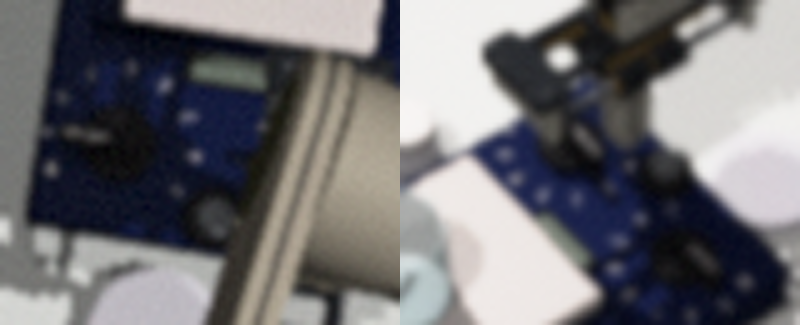

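Run:
```python
from h import *
q=robot.read_camera("scene"); s=robot.state(); print(s["gripper_width"],s["time"])
cv2.imwrite("pics/e.png",cv2.resize(q["img"][75:165,185:285],(660,594),interpolation=2))
for uv in([220,133],[235,128]): print(at_depth(q,uv))
```

```text
0.0063115074055957775 5.9583
[ 562.28231311 -111.99063474  178.7733773 ]
[ 503.4548583  -101.28442851  162.07567709]
```

View pics/e.png

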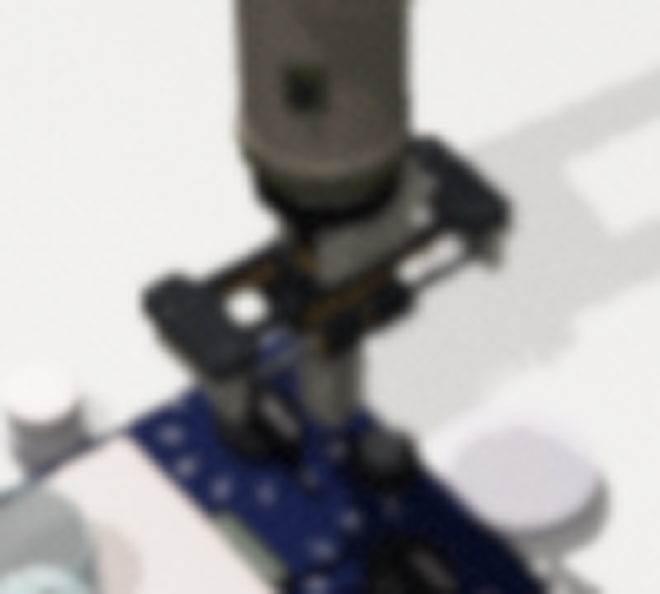

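Run:
```python
from g import *
v=np.load("v.npy")
a=np.pi/2+v[2]; t=np.array([np.sin(a),-np.cos(a),0])
f0=np.array(robot.state()["ft_force"])
for off in np.arange(30,17,-1.5):
    P,o=pose(v,90,off,67.5); robot.move_l(P,o,velocity=20); s=robot.state()
    f=(np.array(s["ft_force"])-f0); print(off,round(f@t,2),f,round(s["time"],2))
    if f@t<-1: break
```

```text
30.0 0.27 [ 0.33  0.33 -0.98] 6.41
28.5 0.69 [ 0.77  0.41 -0.29] 6.66
27.0 0.59 [ 0.7   0.57 -0.6 ] 6.91
25.5 0.32 [ 0.23 -0.57 -0.56] 7.16
24.0 0.04 [0.15 0.64 0.31] 7.41
22.5 0.26 [ 0.36  0.55 -0.54] 7.66
21.0 -3.14 [-2.8   2.19 -0.29] 7.91
```

```bash
cat > arc.py <<'E'
from g import *
v=np.load("v.npy")
def sweep(phis,off=21.5,vel=25):
    for phi in phis:
        P,o=pose(v,phi,off,67.5); robot.move_l(P,o,velocity=vel); s=robot.state()
        a=np.radians(phi)+v[2]; u=np.array([np.cos(a),np.sin(a),0]);t=np.array([np.sin(a),-np.cos(a),0]);f=np.array(s["ft_force"])
        print(round(phi,1),"ft %.1f fu %.1f fz %.1f T %.2f"%(f@t,f@u,f[2],s["time"]))
def look(n):
    p=robot.read_camera("top"); q=robot.read_camera("scene")
    a,b=p["img"][185:250,290:370],q["img"][105:170,185:265]
    cv2.imwrite(n,cv2.hconcat([cv2.resize(x,(400,325),interpolation=2) for x in(a,b)]))
E
python3 - <<'E'
from arc import *
sweep(np.arange(86,-7,-4)); look("pics/f.png")
E
```

```text
86 ft -2.3 fu -0.7 fz -0.8 T 8.26
82 ft -1.6 fu 0.2 fz -0.0 T 8.51
78 ft -0.0 fu -0.2 fz -0.6 T 8.76
74 ft 0.2 fu 0.2 fz -0.2 T 9.01
70 ft -0.2 fu 0.5 fz 0.3 T 9.26
66 ft -0.1 fu 0.3 fz -0.1 T 9.51
62 ft 0.8 fu -0.2 fz -0.9 T 9.76
58 ft -2.7 fu -1.5 fz 1.1 T 10.01
54 ft -0.9 fu -1.1 fz 0.7 T 10.26
50 ft -1.0 fu -0.8 fz -0.2 T 10.51
46 ft 0.1 fu -1.1 fz 0.2 T 10.76
42 ft -1.5 fu -0.3 fz 0.6 T 11.01
38 ft 0.8 fu -0.0 fz 0.6 T 11.26
34 ft -0.1 fu -0.5 fz -0.5 T 11.51
30 ft -0.4 fu -0.1 fz 0.3 T 11.76
26 ft -1.6 fu -1.8 fz -0.5 T 12.01
22 ft -1.5 fu -1.0 fz 0.2 T 12.26
18 ft -0.4 fu 0.3 fz -0.4 T 12.51
14 ft -0.2 fu -0.6 fz -0.6 T 12.76
10 ft 0.4 fu 0.0 fz 0.7 T 13.01
6 ft -0.3 fu -0.8 fz -0.3 T 13.26
2 ft 0.0 fu -1.2 fz 0.3 T 13.51
-2 ft -0.5 fu 0.0 fz 0.1 T 13.76
-6 ft -1.9 fu -1.0 fz 0.2 T 14.01
```

View pics/f.png

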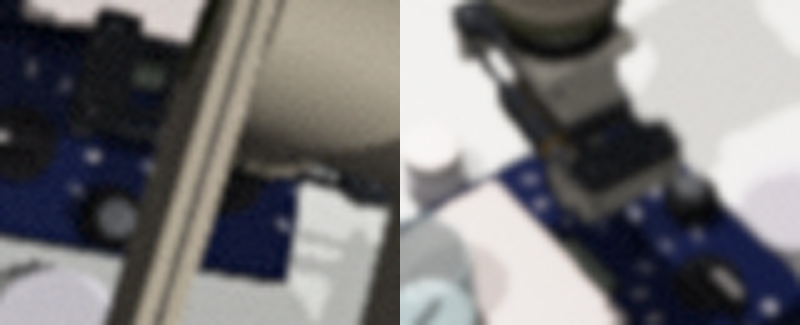

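The forces show three clicks passed (near 54, 24 and so on), and the fourth is loading at -6. The picture hides the knob behind the gripper, so I'll push through the last click, back off and look.

Run:
```python
from arc import *
sweep([-9,-12,-15,-18,-20],vel=15)
P,o=pose(v,-20,21.5,67.5)
P2,_=pose(v,-20,34,67.5); robot.move_l(P2,o,velocity=60); P2[2]=180; robot.move_l(P2,o)
a=-np.pi/2+v[2]
# park above front-right, clear of views
robot.move_ptp([360,-330,200],o)
p=robot.read_camera("top")
for n in("speed_axis","speed_tip"):
    for d in robot.spot_in(n,p)[:2]: print(n,d["uv"],d["conf"])
X=W(v,[-85+39*np.cos(np.pi/6),-65-39*.5,83]); print("exp tip",proj(p,X),"axis",proj(p,W(v,[-85,-65,83])),robot.state()["time"])
cv2.imwrite("pics/k.png",cv2.resize(p["img"][185:250,270:370],(800,520),interpolation=2))
```

```text
-9 ft -0.3 fu -0.7 fz -0.6 T 14.48
-12 ft -0.1 fu -0.9 fz -0.2 T 14.76
-15 ft -0.8 fu 0.9 fz 0.4 T 15.03
-18 ft -0.6 fu 0.3 fz -0.0 T 15.31
-20 ft 0.2 fu -0.2 fz 0.2 T 15.56
speed_axis [292.9, 215.1] 0.66
speed_axis [337.6, 220.1] 0.48
speed_tip [335.2, 219.8] 0.52
exp tip [343.74 209.77] axis [335.86 219.56] 17.975
```

View pics/k.png

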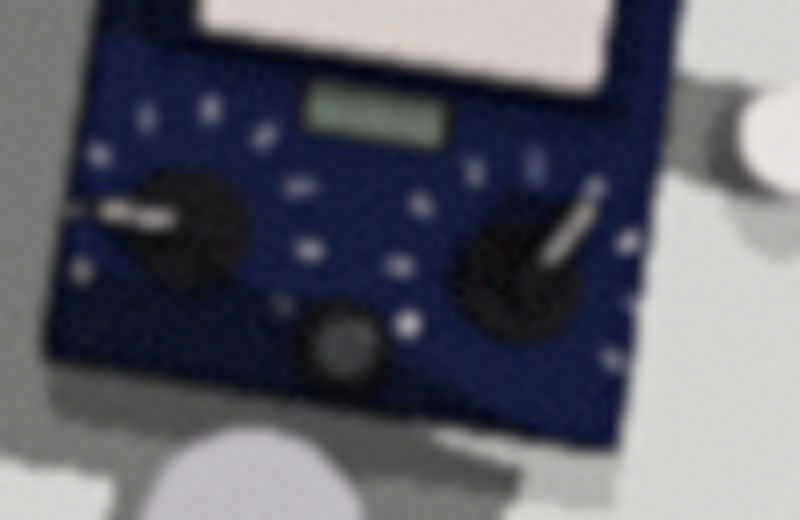

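The pointer rests at the fifth tick (596,188), counted clockwise from the dot (408,323). The heat pointer hasn't moved. Next is the button, at (347,347) in the crop.

Run:
```python
from arc import *
p=robot.read_camera("top")
B=np.array(W(v,[-122,0,77])); print(B,at_z(p,np.array([347.5,347.5])/8-.5+(270,185),77))
_,o=pose(v,90,0,0)
robot.move_ptp([B[0],B[1],170],o); robot.move_l([B[0],B[1],84],velocity=100)
f0=np.array(robot.state()["ft_force"])[2]
for z in np.arange(80,66,-1.):
    robot.move_l([B[0],B[1],z],velocity=15); s=robot.state(); f=s["ft_force"][2]-f0
    print(z,round(s["ee_pos"][2],1),round(f,1))
    if f>11: break
robot.hold(.3); print(robot.state()["ft_force"])
robot.move_l([B[0],B[1],180],velocity=80)
robot.move_ptp([360,-330,200],o); robot.hold(.5)
p=robot.read_camera("top"); print(robot.state()["time"],robot.state()["ft_force"])
cv2.imwrite("pics/m.png",cv2.resize(p["img"][140:270,240:400],(738,600),interpolation=2))
print(at_depth(p,proj(p,B)))
```

```text
[476.42 -94.57  77.  ] [476.72 -94.93  77.  ]
80.0 80.0 -0.5
79.0 78.9 0.8
78.0 77.9 -0.1
77.0 77.1 1.0
76.0 76.1 1.9
75.0 75.1 2.7
74.0 74.1 2.8
73.0 73.1 3.4
72.0 72.1 2.5
71.0 71.3 4.7
70.0 71.1 13.8
[-3.88  0.02 13.51]
26.6917 [-0.15  0.6   0.84]
[476.43 -94.63  76.56]
```

View pics/m.png

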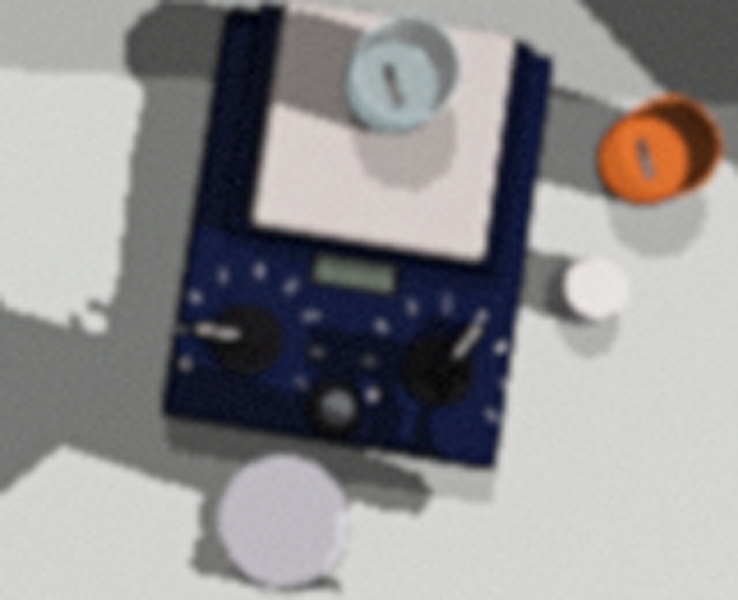

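The button reached its stop (force jumped to 13.8 N at z 71) and has come back up to z 76.6. The pointer is still at tick five (483,316), and everything else is where it was.

```bash
python3 -c "
from bench import robot
print(robot.finish_job())"
```

```text
the job is handed in; nothing more can be done
None
```

The job is handed in: the speed selector rests in the fifth-tick click, the start button was pressed fully down and came back up, the other things in view have not moved, and the arm is clear, with about 27 s of the 54 s used.

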